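# Turn the reversed temperature logger in the reading dock

### The job

Three steriliser temperature loggers lie in the sloping reading dock, and one of them was put in the wrong way round, with its probe pointing up the slope. Lift that one out, turn it end for end and put it back in its slot with the probe pointing down the slope like the other two, lying fully home in the slot, and let go. Leave the other two where they are.

Things in the scene. Friction and masses are not known exactly. Their poses are not given: they have to be found in the camera images.
- deck: Fixed sloping steel face of the dock, 196 mm (along the slope) x 250 mm, at 30 degrees. Origin on the face at its centre, 75 mm above the table. x points up the slope along the slots, y across the slots, z out of the face (30 degrees off vertical). Three equal slots at y = -80, 0 and +80 mm, centred on x = 0, each taking a logger either way round. Nothing else stands on the face.
- slot0 (a point): Floor centre of the slot at y = -80 mm. A slot is four grey plastic corner guides, upright to 14 mm off the face, with flared lips to 22 mm; between them it is 35 mm wide and 98 mm long (a logger body has 2.5 mm to spare each side, 4 mm each end). A logger at rest may lean against the lower end guides. A 20 mm gap between the end guides lets the probe out.
- slot1 (a point): Floor centre of the middle slot, y = 0 (same axes as the deck). The side guides stand only 29 to 53 mm from the slot's centre along the slope, and reach from 17.5 to 28 mm either side of its centre line: the middle 58 mm of the logger's body is free for fingers at both sides, down to the face.
- slot2 (a point): Floor centre of the slot at y = +80 mm. Between the bodies of neighbouring loggers 50 mm is free.
- logger_a_centre (a point): Centre of the square body (half-way up and along it) of the logger that lies the wrong way round, in any of the slots: steel, square body 30 x 30 mm in section and 90 mm long, one end a flat black cap, out of the other a round probe 12 mm across and 40 mm long (15 mm across over its first 6 mm); about 0.18 kg. This point is 15 mm off the face when it lies home. Its x axis points to the probe, its z axis, at the start, out of the face.
- logger_a_tip (a point): Tip of that logger's probe, on its axis 85 mm from the centre of its square body.
- logger_b_centre (a point): Centre of the square body of one logger that already lies the right way round, in another slot; same shape and size.
- logger_c_centre (a point): Centre of the square body of the other logger that already lies the right way round, in another slot; same shape and size.
- logger_b_tip (a point): Tip of the probe of the first of these, on its axis 85 mm down the slope from the centre of its body.
- logger_c_tip (a point): Tip of the probe of the second of these, on its axis 85 mm down the slope from the centre of its body.

How it is judged:
By the outcome, as a careful person would: the job done as asked, in the order asked, and still so for the second after the job is handed in, with the robot touching nothing.
It also fails if it takes over 42 s, if anything falls off the work surface, if the arm or the gripper's body presses on something with over 40 N, if the wrist force passes 120 N, or if a joint passes its speed limit or range.

### The arm

A 6-joint arm with a two-finger parallel gripper is mounted at the origin on the work surface. World frame = base frame: x ahead of the robot, y to its left, z up, the work surface at z = 0. Lengths are in m, angles in rad, forces in N, time in s.
With the tool pointing down it reaches from about 0.25 to 0.775 m from the base axis. Payload 8.9 kg.
Tool frame: the origin (TCP) lies at the very end of the fingers, on their centre line; the grasp point (between the pads) lies 19 mm behind it; z points along the fingers, y is the line along which they close (so a half turn about z gives the same grasp; the last joint's range is limited). The gripper opens to 85 mm and grips with 20 to 120 N. Pads are 22 mm wide; open, the fingers measure 114 mm over their backs; the gripper's body (76 mm by 85 mm) begins 54 mm behind the grasp point. The pads swing forward as they close: fully open they stand 13 mm farther back than shut.
Start: joints at [-1.249, 0.291, -0.153, 1.127, 0, 1.431], TCP at [0.233, -0.47, 0.231] pointing down, gripper open.
Joint ranges: [-2.52, 2.52], [-0.91, 1.74], [-1.3, 1.37], [-1.96, 2.02], [-1.52, 1.47], [-3.14, 3.14]. Speed limits (rad/s): [2.22, 2.22, 2.79, 3.14, 3.14, 3.14].

### API

Orientations are given as a 3x3 rotation matrix whose columns are the frame's x, y, z axes.
In Python, from workcell import manip gives the robot as it stands.
- The arm moves only by the tool jog_arm, never from a script. Its argument "moves" is a list that holds one entry, the list of rows, each a list of 7 numbers: the shift along the world's x, y, z in cm, then the turn, a rotation vector about the world's x, y, z in degrees, then the finger opening in cm, from 0 to 8.54. A call has 1 to 10 rows; each row shifts and turns the commanded pose from where the row before left it; what a row does not reach is not made up. A row lasts 1/12 s, in which the tool goes at most 41.7 mm and 7.16 degrees, less where a joint would pass 70% of its speed; a pose out of reach is approached as far as the arm can. A call with a gripper value outside its range is refused whole. The fingers move at their own pace and stop on an object; "newtons" is the grip in N (left out, the last holds). Time passes only in rows, so rows that do not move let the fingers close. It gives the time, the measured TCP pose, the force, the opening and the grip force at its end, in the units of the state.
- manip.sense(): the state, without advancing time (a new reading comes with each control period).
- manip.read_camera(name): name is "scene" or "top"; returns (picture, depth): 420x560x3 uint8, red, green, blue; 420x560 float32, m along the optical axis (not along the pixel's ray), 0 where there is no reading.
- manip.camera_model(name): a dict with "camera_matrix" (3x3 intrinsics, pixels), "camera_from_world" (4x4, takes a point from world to camera coordinates). Camera axes: x right, y up, looking along -z (the intrinsics and any distortion apply to the point x, -y, -z); pixel columns grow to the right and rows downward; lengths in m; the calibration is good to about 2 mm. A picture is of the moment at which its call begins. camera_model takes no time and is no camera call.
- manip.sign_off(): hands the job in; it is judged then, once.
Trained networks look in the newest picture that a camera, given by its name, has taken for a name from the list of things; names that differ only in an ending like _2 or _b are one class to them, and where a whole thing is asked for, a point or a joint stands for the part that bears it (a point fixed in the world has none). Each returns a list of dicts, best first, with "score" (0 to 1); they miss things now and then, are a little off and sometimes report something else, mostly with a low value. They report only what shows in the picture. A call takes as long as a camera call.
- manip.silhouettes(camera, label): "pixels" (420x560 bool, what is visible of it) and "extent" ([left, top, right, bottom] in pixels, round what is visible of it).
- manip.place_of(camera, label): "pixel" ([column, row] in pixels: a listed point, or the origin of a listed thing).
The state is a dict: "time_s": time; "joints": joint angles; "joint_velocities": joint speeds; "tau": joint torques, N m; "eef_pos": TCP position; "orientation": TCP orientation; "contact_force": force on the tool from outside, world axes, zero at the start; "moment": the same for the moment, N m; "gripper_width": finger opening in m; "gripper_force": force on a finger pad.
Only numpy, scipy, OpenCV 4.12 (cv2) and the standard library are available. Lean on these libraries where they do the work, as an engineer would, in place of code of your own. Each camera call takes 0.05 s, during which the arm holds its last target. There are 200 camera calls.

## Working session

There is one attempt and no reset: what is moved stays moved. The work goes in short steps, Python scripts to look and compute and a tool call to move; the robot and the scene stay as the last step left them, time stands still between calls to the robot, and variables do not carry over. Pictures are saved under pics/ and viewed, at most 10 in all, crops included, and the job is handed in when it is done.

Besides the shell and the picture viewer there is one more tool, called after "Call:" as name(argument=value, ...) on one line, values as JSON. jog_arm: Moves the arm, as the interface text tells. Its arguments: {"type":"object","properties":{"moves":{"type":"array","items":{"type":"array","items":{"type":"array","items":{"type":"number"}}}},"newtons":{"type":"number"}},"required":["moves"]}

```bash
mkdir -p pics
cat > h.py <<'E'
from workcell import manip
import numpy as np, cv2
def look(n,f=None):
    p,d=manip.read_camera(n)
    if f: cv2.imwrite('pics/'+f,p[:,:,::-1])
    return p,d
def world(n,px,z):
    m=manip.camera_model(n);K=np.array(m['camera_matrix']);T=np.linalg.inv(np.array(m['camera_from_world']))
    z=np.atleast_1d(z);px=np.atleast_2d(px)
    r=np.c_[px,np.ones(len(px))]@np.linalg.inv(K).T*z[:,None]
    return (r*[1,-1,-1])@T[:3,:3].T+T[:3,3]
E
python3 - <<'E'
from h import *
a,da=look('top','t1.png');b,db=look('scene','s1.png')
cv2.imwrite('pics/both.png',cv2.resize(np.vstack([a,b]),None,fx=.71,fy=.71)[:,:,::-1])
for n,d in(('top',da),('scene',db)):
  m=manip.camera_model(n);print({k:(np.round(v,3).tolist() if not isinstance(v,str) else v) for k,v in m.items()})
  for l in ('deck','slot0','slot1','slot2','logger_a_centre','logger_a_tip'):
    for r in manip.place_of(n,l)[:3]:
      c=np.array(r['pixel']);i,j=np.round(c).astype(int)
      z=d[j,i] if 0<=j<420 and 0<=i<560 else 0
      print(n,l,round(r['score'],2),c.round(1),world(n,c,z)[0].round(3))
E
```

```text
{'camera_matrix': [[482.546, 0.0, 277.676], [0.0, 482.546, 210.247], [0.0, 0.0, 1.0]], 'camera_from_world': [[0.023, -0.999, -0.025, 0.032], [0.997, 0.021, 0.068, -0.595], [-0.068, -0.026, 0.997, -0.82], [0.0, 0.0, 0.0, 1.0]]}
top deck 0.6 [340.1 213.4] [ 0.585 -0.054  0.108]
top slot0 0.91 [384.3 235.7] [ 0.552 -0.123  0.106]
top slot0 0.74 [337.9 215.6] [ 0.582 -0.051  0.108]
top slot0 0.61 [295.4 193.6] [0.615 0.016 0.112]
top slot1 0.91 [384.3 235.7] [ 0.552 -0.123  0.106]
top slot1 0.74 [337.9 215.6] [ 0.582 -0.051  0.108]
top slot1 0.61 [295.4 193.6] [0.615 0.016 0.112]
top slot2 0.91 [384.3 235.7] [ 0.552 -0.123  0.106]
top slot2 0.74 [337.9 215.6] [ 0.582 -0.051  0.108]
top slot2 0.61 [295.4 193.6] [0.615 0.016 0.112]
top logger_a_centre 0.72 [294.9 198. ] [0.608 0.016 0.108]
top logger_a_tip 0.68 [313.9 154.8] [ 0.673 -0.011  0.126]
top logger_a_tip 0.49 [295.7 201.1] [0.604 0.015 0.104]
{'camera_matrix': [[385.82, 0.0, 281.992], [0.0, 385.82, 214.649], [0.0, 0.0, 1.0]], 'camera_from_world': [[-0.064, 0.998, 0.006, 0.015], [-0.801, -0.055, 0.596, 0.383], [0.595, 0.034, 0.803, -1.104], [0.0, 0.0, 0.0, 1.0]]}
scene deck 0.95 [238.8 244.5] [ 0.62  -0.05   0.101]
scene slot0 0.83 [240.8 236.8] [ 0.599 -0.05   0.094]
scene slot0 0.74 [199.  225.4] [ 0.592 -0.122  0.111]
scene slot0 0.58 [274.9 252.2] [0.641 0.013 0.117]
scene slot1 0.83 [240.8 236.8] [ 0.599 -0.05   0.094]
scene slot1 0.74 [199.  225.4] [ 0.592 -0.122  0.111]
scene slot1 0.58 [274.9 252.2] [0.641 0.013 0.117]
scene slot2 0.83 [240.8 236.8] [ 0.599 -0.05   0.094]
scene slot2 0.74 [199.  225.4] [ 0.592 -0.122  0.111]
scene slot2 0.58 [274.9 252.2] [0.641 0.013 0.117]
scene logger_a_centre 0.81 [276.  246.2] [0.626 0.014 0.111]
scene logger_a_tip 0.77 [259.5 263.3] [ 0.669 -0.009  0.129]
```

View pics/both.png

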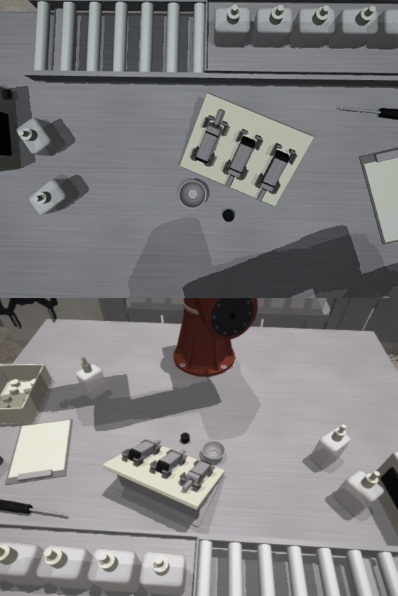

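The top view (upper half) shows the leftmost logger, at about (295,198) full-res, with its probe pointing up the slope. The other two point down. Next I fit the deck frame from depth.

Run:
```python
from h import *
P={}
for n in('top','scene'):
  p,d=look(n)
  s=manip.silhouettes(n,'deck')[0];m=s['pixels']&(d>0)
  v,u=np.nonzero(m);X=world(n,np.c_[u,v],d[v,u])
  best=None;rng=np.random.default_rng(0)
  for _ in range(500):
    a=X[rng.choice(len(X),3,False)];nn=np.cross(a[1]-a[0],a[2]-a[0]);l=np.linalg.norm(nn)
    if l<1e-6: continue
    nn/=l;nn*=np.sign(nn[2]);
    if abs(nn[2]-.866)>.04: continue
    k=abs((X-a[0])@nn)<.002
    if best is None or k.sum()>best.sum(): best=k
  c=X[best].mean(0);nn=np.linalg.svd(X[best]-c,full_matrices=False)[2][2];nn*=np.sign(nn[2])
  up=np.array([0,0,1])-nn*nn[2];up/=np.linalg.norm(up);y=np.cross(nn,up)
  q=(X[best]-c)@np.c_[up,y]
  r=cv2.minAreaRect(q.astype(np.float32))
  lo,hi=np.percentile(q,.3,0),np.percentile(q,99.7,0)
  o=c+np.c_[up,y]@np.array(r[0])
  R=np.c_[up,y,nn]
  print(n,best.sum(),len(X),'n',nn.round(3),'up',up.round(3),'tilt',np.degrees(np.arccos(nn[2])).round(1),'rect',r,'ext',hi-lo,'o',o.round(4))
  # things above the deck
  D=(world(n,np.array([[i,j] for j in range(420) for i in range(560)]),d.reshape(-1))-o)@R
  ok=(d.reshape(-1)>0)&(abs(D[:,0])<.12)&(abs(D[:,1])<.12)
  for sy in(-.08,0,.08):
    k=ok&(abs(D[:,1]-sy)<.03)&(D[:,2]>.024)&(D[:,2]<.036)
    E=D[k];rr=cv2.minAreaRect(E[:,:2].astype(np.float32))
    print(sy,k.sum(),'top',np.median(E[:,2]).round(4),'x',np.percentile(E[:,0],[2,98]).round(4),'y',np.percentile(E[:,1],[5,50,95]).round(4))
s=manip.sense();print(s['joints'],np.round(s['orientation'],3))
```

```text
top 10351 13569 n [-0.463  0.184  0.867] up [ 0.806 -0.32   0.499] tilt 29.9 rect ((-0.013162188231945038, -0.0008466914296150208), (0.2496703863143921, 0.19676898419857025), 89.93949127197266) ext [0.19504672 0.24817622] o [ 0.5854 -0.0591  0.0764]
-0.08 1046 top 0.0296 x [-0.0461  0.0404] y [-0.093  -0.0793 -0.0657]
0 1018 top 0.0297 x [-0.0462  0.0404] y [-0.0135  0.0002  0.0139]
0.08 1004 top 0.0297 x [-0.0463  0.0405] y [0.0662 0.0797 0.0935]
scene 4479 6392 n [-0.464  0.185  0.866] up [ 0.805 -0.321  0.5  ] tilt 30.0 rect ((-0.038183461874723434, -0.01596689224243164), (0.2497057467699051, 0.19802604615688324), 89.95249938964844) ext [0.19429111 0.24779688] o [ 0.5888 -0.0609  0.0729]
-0.08 446 top 0.0297 x [-0.0451  0.0407] y [-0.092  -0.077  -0.0655]
0 472 top 0.0297 x [-0.0447  0.0406] y [-0.0128  0.0022  0.0142]
0.08 494 top 0.0298 x [-0.0453  0.0406] y [0.0674 0.0816 0.0941]
[-1.24929261e+00  2.90693944e-01 -1.53431156e-01  1.12671707e+00
 -7.28279020e-06  1.43151333e+00] [[ 0.896  0.445 -0.   ]
 [ 0.445 -0.896  0.   ]
 [-0.    -0.    -1.   ]]
```

Call:
jog_arm(moves=[[[1.58,2.55,0,0,0,6.6,6.5],[1.58,2.55,0,0,0,6.6,6.5],[1.58,2.55,0,0,0,6.6,6.5],[1.58,2.55,0,0,0,6.6,6.5],[1.58,2.55,0,0,0,6.6,6.5],[1.58,2.55,0,0,0,6.6,6.5],[1.58,2.55,0,0,0,6.6,6.5],[1.58,2.55,0,0,0,6.6,6.5],[1.58,2.55,0,0,0,6.6,6.5],[1.58,2.55,0,0,0,6.6,6.5]]])

```text
time_s: 1.73
eef_pos: [0.392, -0.2139, 0.2315]
orientation: [[-0.047, 0.999, 0.0], [0.999, 0.047, -0.0], [-0.0, 0.0, -1.0]]
contact_force: [0.3, 0.3, -0.8]
gripper_width: 0.0649
gripper_force: 0.0
```

Call:
jog_arm(moves=[[[1.58,2.55,0,0,0,6.6,6.5],[1.58,2.55,0,0,0,6.6,6.5],[1.58,2.55,0,0,0,6.6,6.5],[1.58,2.55,0,0,0,6.6,6.5],[1.58,2.55,0,0,0,6.6,6.5],[1.58,2.55,0,0,0,6.6,6.5],[1.58,2.55,0,0,0,6.6,6.5],[1.58,2.55,0,0,0,6.6,6.5],[1.58,2.55,0,0,0,6.6,6.5],[1.58,2.55,0,0,0,6.6,6.5]]])

```text
time_s: 2.57
eef_pos: [0.5501, 0.0413, 0.2314]
orientation: [[-0.932, 0.363, 0.0], [0.363, 0.932, -0.0], [-0.0, 0.0, -1.0]]
contact_force: [-0.3, -0.7, -0.8]
gripper_width: 0.065
gripper_force: 0.0
```

Call:
jog_arm(moves=[[[0,0,-0.4,-2.22,-5.58,0,6.5],[0,0,-0.8,-2.22,-5.58,0,6.5],[0,0,-0.8,-2.22,-5.58,0,6.5],[0,0,-0.8,-2.22,-5.58,0,6.5],[0,0,-0.8,-2.22,-5.58,0,6.5],[0,0,0,0,0,0,6.5],[0,0,0,0,0,0,6.5]]])

```text
time_s: 3.15
eef_pos: [0.5461, 0.0403, 0.1932]
orientation: [[-0.809, 0.367, 0.46], [0.317, 0.93, -0.184], [-0.495, -0.003, -0.869]]
contact_force: [0.4, -1.0, 0.6]
gripper_width: 0.0648
gripper_force: 0.0
```

```bash
cat >> h.py <<'E'
up=np.array([.8055,-.3205,.5]);up/=np.linalg.norm(up)
yd=np.cross([0,0,1],up);yd/=np.linalg.norm(yd);nn=np.cross(up,yd)
O=np.array([.587,-.060,.075]);D=np.c_[up,yd,nn]
from scipy.spatial.transform import Rotation as Ro
def rep(x=-.003,y=.08,z=.002,flip=False):
    s=manip.sense();p=np.array(s['eef_pos']);R=np.array(s['orientation'])
    Rt=np.c_[-up,yd,-nn] if not flip else np.c_[up,-yd,-nn]
    print('t',s['time_s'],'deck mm',(D.T@(p-O)*1e3).round(1),'w',s['gripper_width'],'f',s['gripper_force'],'F',(D.T@s['contact_force']).round(1),'j',np.round(s['joints'],2))
    print('to target cm',((O+D@[x,y,z]-p)*100).round(2),'turn deg',Ro.from_matrix(Rt@R.T).as_rotvec(degrees=True).round(2))
E
python3 -c "
from h import *
rep()"
```

```text
t 3.15 deck mm [ -5.9  78.1 139.9] w 0.06483897668158514 f 0.0 F [ 0.9 -0.8  0.1] j [ 0.07  0.06 -0.71  0.32 -0.22  0.39]
to target cm [  6.71  -2.47 -11.8 ] turn deg [ 0.05 -0.32 -0.17]
```

Call:
jog_arm(moves=[[[1.28,-0.44,-2.25,0,-0.3,-0.15,6.5],[1.28,-0.44,-2.25,0,0,0,6.5],[1.28,-0.44,-2.25,0,0,0,6.5],[1.28,-0.44,-2.25,0,0,0,6.5],[0.66,-0.33,-1.15,0,0,0,6.5],[0.64,-0.25,-1.1,0,0,0,6.5],[0,0,0,0,0,0,6.5]]])

```text
time_s: 3.73
eef_pos: [0.6166, 0.0154, 0.0819]
orientation: [[-0.802, 0.372, 0.467], [0.322, 0.928, -0.186], [-0.503, 0.001, -0.864]]
contact_force: [-0.1, -0.2, -0.4]
gripper_width: 0.065
gripper_force: 0.0
```

```bash
python3 -c "
from h import *
rep()
a,_=look('top');b,_=look('scene')
cv2.imwrite('pics/c1.png',cv2.resize(np.hstack([a[120:280,220:420],b[170:330,180:380]]),None,fx=2,fy=2)[:,:,::-1])"
```

```text
t 3.7333 deck mm [ 3.1 80.9  6.2] w 0.06504126883634591 f 0.0 F [-0.2 -0.2 -0.3] j [ 0.01  0.35 -0.73  0.   -0.19  0.34]
to target cm [-0.33  0.03 -0.67] turn deg [0.02 0.23 0.14]
```

View pics/c1.png

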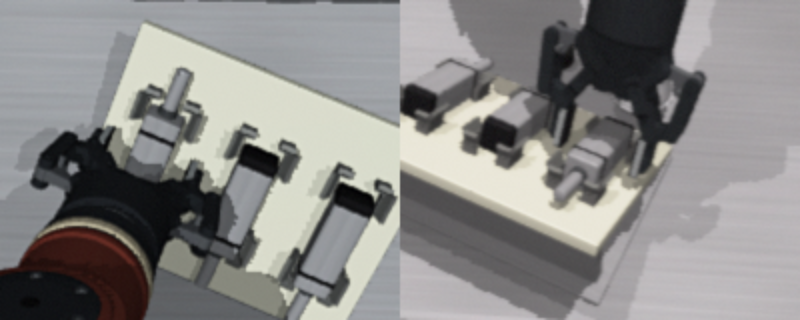

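The gripper straddles the left logger, with one finger either side of it around (150,150) and (610,140) in the crop. Neither finger touches a neighbour. I nudge down the slope and close.

Call:
jog_arm(moves=[[[-0.17,0.01,-0.32,0,0.2,0.1,6.5],[-0.15,0.01,-0.3,0,0,0,6.5],[0,0,0,0,0,0,4.0],[0,0,0,0,0,0,2.5],[0,0,0,0,0,0,2.5],[0,0,0,0,0,0,2.5],[0,0,0,0,0,0,2.5],[0,0,0,0,0,0,2.5]]], newtons=45)

```text
time_s: 4.5
eef_pos: [0.6104, 0.0167, 0.0772]
orientation: [[-0.804, 0.369, 0.467], [0.319, 0.929, -0.185], [-0.502, -0.0, -0.865]]
contact_force: [-4.1, 1.0, 5.0]
gripper_width: 0.0294
gripper_force: 45.0
```

```bash
python3 -c "
from h import *
rep()"
```

```text
t 4.5 deck mm [-4.6 80.   5.2] w 0.02941555843568836 f 45.00369966030121 F [-1.1 -0.6  6.4] j [ 0.01  0.35 -0.75 -0.02 -0.19  0.34]
to target cm [ 0.28 -0.11 -0.2 ] turn deg [ 0.07  0.16 -0.05]
```

Call:
jog_arm(moves=[[[-0.23,0.09,0.43,0,0,0,2.5],[-0.46,0.18,0.87,0,0,0,2.5],[-0.93,0.37,1.73,0,0,0,2.5],[-0.93,0.37,1.73,0,0,0,2.5],[-0.93,0.37,1.73,0,0,0,2.5],[-0.46,0.18,0.87,0,0,0,2.5],[0,0,0,0,0,0,2.5],[0,0,0,0,0,0,2.5]]])

```text
time_s: 5.17
eef_pos: [0.571, 0.0324, 0.1511]
orientation: [[-0.803, 0.369, 0.468], [0.319, 0.93, -0.185], [-0.503, 0.0, -0.864]]
contact_force: [-0.3, -0.1, -1.6]
gripper_width: 0.0292
gripper_force: 45.0
```

```bash
python3 -c "
from h import *
rep()
a,d=look('top');b,db=look('scene')
cv2.imwrite('pics/c2.png',cv2.resize(np.hstack([a[120:280,220:420],b[170:330,180:380]]),None,fx=2,fy=2)[:,:,::-1])
for n,e in(('top',d),('scene',db)):
  for l in('logger_a_tip','logger_a_centre'):
    for r in manip.place_of(n,l)[:4]:
      c=np.array(r['pixel']);i,j=c.round().astype(int)
      print(n,l,round(r['score'],2),c.round(),(D.T@(world(n,c,e[j,i])[0]-O)*1e3).round(1))
"
```

```text
t 5.1667 deck mm [-4.5 80.  90.4] w 0.02922257188225945 f 45.04627704620361 F [-1.  -0.2 -1.3] j [ 0.05  0.16 -0.74  0.18 -0.21  0.37]
to target cm [ 4.22 -1.68 -7.58] turn deg [ 0.06  0.2  -0.07]
top logger_a_tip 0.61 [303. 175.] [ 79.6  77.9 107.9]
top logger_a_centre 0.87 [280. 223.] [  3.7  82.7 117.9]
scene logger_a_tip 0.9 [273. 218.] [ 79.9  83.3 102.5]
scene logger_a_centre 0.84 [290. 204.] [ 32.5  90.9 111.2]
```

View pics/c2.png

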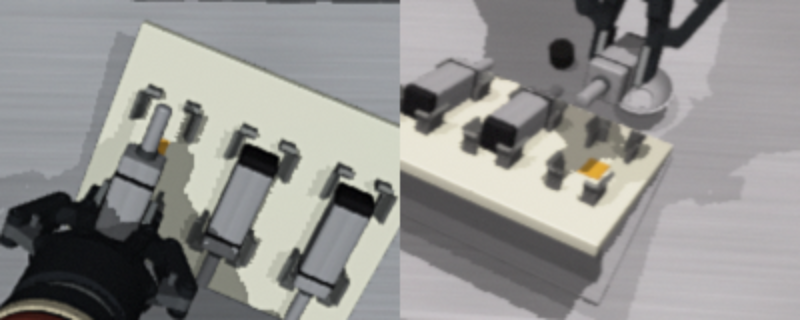

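The logger is gripped and lifted clear. An orange patch now shows in the emptied slot, at about (162,147) in the left crop and (595,168) in the right. I check whether it is flat.

```bash
python3 -c "
from h import *
for n in('top','scene'):
  p,d=look(n)
  h=cv2.cvtColor(p,cv2.COLOR_RGB2HSV);m=cv2.inRange(h,(8,140,90),(28,255,255))>0
  v,u=np.nonzero(m&(d>0));X=(world(n,np.c_[u,v],d[v,u])-O)@D*1e3
  k=(abs(X[:,0])<120)&(abs(X[:,1])<130)&(abs(X[:,2])<60);X=X[k];print(n,k.sum(),np.percentile(X,[2,50,98],0).round(1))
  w,q=np.meshgrid(range(560),range(420));A=(world(n,np.c_[w.ravel(),q.ravel()],d.ravel())-O)@D*1e3
  f=A[(abs(A[:,0])<95)&(abs(A[:,1]-115)<6)&(abs(A[:,2])<15)];print('face z',np.median(f[:,2]),len(f))
  q=A[(abs(A[:,0])<40)&(abs(A[:,1]-80)<14)&(abs(A[:,2])<40)];print('slot x,z');
  for x in range(-40,40,10):
    t=q[(q[:,0]>=x)&(q[:,0]<x+10)]; print(x,len(t),np.percentile(t[:,2],[5,50,95]).round(1) if len(t) else '')
"
```

```text
top 20 [[ 2.2 71.3  0.8]
 [ 7.8 73.2  2.7]
 [13.3 75.6  5. ]]
face z 2.180802037581724 633
slot x,z
-40 0 
-30 0 
-20 0 
-10 2 [1.2 1.4 1.7]
0 44 [0.2 1.9 4.4]
10 51 [-0.   2.3  4.6]
20 50 [-0.1  1.9  3.4]
30 53 [0.6 2.3 4. ]
scene 78 [[-12.3  72.4  -3.6]
 [  0.2  80.7  -2.2]
 [ 13.2  88.6  -1.1]]
face z -2.743400700572992 409
slot x,z
-40 39 [-4.  -3.1 -2.1]
-30 43 [-3.7 -2.8 -1.9]
-20 37 [-3.6 -2.4 -1.3]
-10 46 [-3.6 -2.4 -1.4]
0 42 [-3.4 -2.4 -1.3]
10 48 [-3.6 -2.4 -1.5]
20 30 [-3.9 -2.7 -1.7]
30 30 [-3.4 -2.6 -2. ]
```

The patch is flat with the face, so it is a floor mark centred at x≈0, y≈80 mm. Now I turn the logger half round about the face normal.

Call:
jog_arm(moves=[[[0,0,0,-3.2,1.28,6.0,2.5],[0,0,0,-3.2,1.28,6.0,2.5],[0,0,0,-3.2,1.28,6.0,2.5],[0,0,0,-3.2,1.28,6.0,2.5],[0,0,0,-3.2,1.28,6.0,2.5],[0,0,0,-3.2,1.28,6.0,2.5],[0,0,0,-3.2,1.28,6.0,2.5],[0,0,0,-3.2,1.28,6.0,2.5],[0,0,0,-3.2,1.28,6.0,2.5],[0,0,0,-3.2,1.28,6.0,2.5]]])

```text
time_s: 6.4
eef_pos: [0.571, 0.0321, 0.1499]
orientation: [[-0.626, -0.626, 0.464], [-0.759, 0.625, -0.181], [-0.177, -0.466, -0.867]]
contact_force: [0.4, 0.3, -1.0]
gripper_width: 0.029
gripper_force: 45.0
```

Call:
jog_arm(moves=[[[0,0,0,-3.2,1.28,6.0,2.5],[0,0,0,-3.2,1.28,6.0,2.5],[0,0,0,-3.2,1.28,6.0,2.5],[0,0,0,-3.2,1.28,6.0,2.5],[0,0,0,-3.2,1.28,6.0,2.5],[0,0,0,-3.2,1.28,6.0,2.5],[0,0,0,-3.2,1.28,6.0,2.5],[0,0,0,-3.2,1.28,6.0,2.5],[0,0,0,-3.2,1.28,6.0,2.5],[0,0,0,-3.2,1.28,6.0,2.5]]])

```text
time_s: 7.23
eef_pos: [0.571, 0.0321, 0.1499]
orientation: [[0.364, -0.81, 0.46], [-0.854, -0.487, -0.182], [0.371, -0.326, -0.869]]
contact_force: [-0.2, 0.7, -2.3]
gripper_width: 0.0291
gripper_force: 45.0
```

Call:
jog_arm(moves=[[[0,0,0,-3.2,1.28,6.0,2.5],[0,0,0,-3.2,1.28,6.0,2.5],[0,0,0,-3.2,1.28,6.0,2.5],[0,0,0,-3.2,1.28,6.0,2.5],[0,0,0,-3.2,1.28,6.0,2.5],[0,0,0,-3.2,1.28,6.0,2.5],[0,0,0,0,0,0,2.5],[0,0,0,0,0,0,2.5]]])

```text
time_s: 7.9
eef_pos: [0.571, 0.0321, 0.15]
orientation: [[0.806, -0.375, 0.458], [-0.326, -0.927, -0.185], [0.494, -0.001, -0.869]]
contact_force: [0.1, 0.1, -1.9]
gripper_width: 0.0292
gripper_force: 45.0
```

```bash
python3 -c "
from h import *
rep(-.003,.08,.09,True)
b,d=look('scene');a,e=look('top')
cv2.imwrite('pics/c3.png',cv2.resize(np.hstack([a[120:280,220:420],b[170:330,180:380]]),None,fx=2,fy=2)[:,:,::-1])
for n,d in(('scene',d),('top',e)):
  w,q=np.meshgrid(range(560),range(420));A=(world(n,np.c_[w.ravel(),q.ravel()],d.ravel())-O)@D*1e3
  t=A[(A[:,2]>75)&(A[:,2]<130)&(abs(A[:,1]-80)<13)&(A[:,0]>12)&(A[:,0]<60)]
  if len(t): print(n,len(t),'upper end x',np.percentile(t[:,0],[90,95,98]).round(1),'y',np.percentile(t[:,1],[2,50,98]).round(1),'z',np.percentile(t[:,2],[2,50,90,98]).round(1))
"
```

```text
t 7.9 deck mm [-4.9 79.7 89.4] w 0.029211579301005694 f 45.026060342788696 F [-0.9  0.1 -1.6] j [ 0.04  0.16 -0.73  0.2  -0.21 -2.76]
to target cm [ 0.14 -0.02  0.15] turn deg [-0.17 -0.33  0.3 ]
scene 387 upper end x [41.2 41.6 42.1] y [67.7 80.2 92.6] z [ 83.3 103.2 111.5 112. ]
top 482 upper end x [39.9 40.2 40.5] y [67.6 80.  92.4] z [ 90.8 115.4 117.1 118. ]
```

View pics/c3.png

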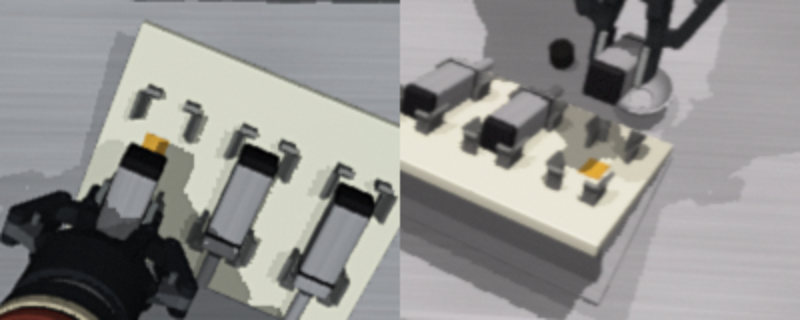

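The logger is now turned: the black cap is at the upper end, (148,155) in the left crop and (600,85) in the right. I correct the small offsets and lower it along the normal.

Call:
jog_arm(moves=[[[0.18,-0.04,0.17,-0.17,-0.33,0.3,2.5],[0.7,-0.28,-1.3,0,0,0,2.5],[0.7,-0.28,-1.3,0,0,0,2.5],[0.7,-0.28,-1.3,0,0,0,2.5],[0.46,-0.18,-0.87,0,0,0,2.5],[0.23,-0.09,-0.43,0,0,0,2.5],[0,0,0,0,0,0,2.5],[0,0,0,0,0,0,2.5]]])

```text
time_s: 8.67
eef_pos: [0.6006, 0.0207, 0.0999]
orientation: [[0.806, -0.367, 0.464], [-0.317, -0.93, -0.185], [0.5, 0.002, -0.866]]
contact_force: [-0.6, 1.1, -2.0]
gripper_width: 0.0293
gripper_force: 45.1
```

```bash
python3 -c "
from h import *
rep(-.0025,.08,.006,True)
b,d=look('scene');a,e=look('top')
cv2.imwrite('pics/c4.png',cv2.resize(np.hstack([a[120:280,220:420],b[170:330,180:380]]),None,fx=2,fy=2)[:,:,::-1])
"
```

```text
t 8.6667 deck mm [-2.4 80.  30.2] w 0.02933287021444876 f 45.08513689041138 F [-1.8  0.8 -1.3] j [ 0.02  0.29 -0.74  0.05 -0.19 -2.8 ]
to target cm [ 1.11 -0.44 -2.1 ] turn deg [ 0.09 -0.03 -0.17]
```

View pics/c4.png

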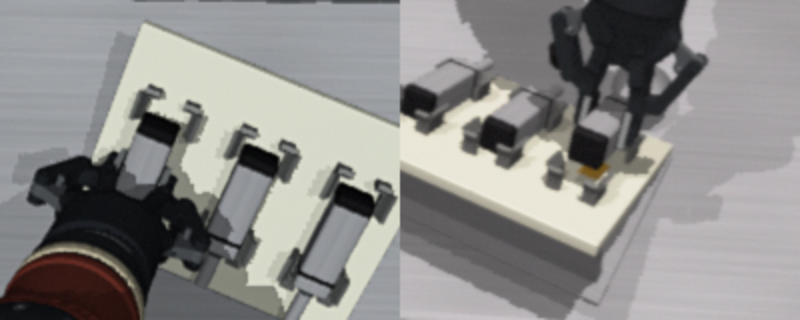

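The logger is aligned over its slot between the guides, with the cap at (160,125) and (590,150), and it is 25 mm above the floor. I lower it the rest of the way.

Call:
jog_arm(moves=[[[0.28,-0.11,-0.52,0,0,0,2.5],[0.28,-0.11,-0.52,0,0,0,2.5],[0.23,-0.09,-0.43,0,0,0,2.5],[0.18,-0.07,-0.35,0,0,0,2.5],[0.12,-0.05,-0.2,0,0,0,2.5],[0,0,0,0,0,0,2.5],[0,0,0,0,0,0,2.5]]])

```text
time_s: 9.35
eef_pos: [0.6115, 0.0163, 0.0794]
orientation: [[0.806, -0.367, 0.464], [-0.317, -0.93, -0.185], [0.5, 0.002, -0.866]]
contact_force: [-0.1, -0.0, -1.8]
gripper_width: 0.029
gripper_force: 45.1
```

```bash
python3 -c "
from h import *
rep(-.0025,.08,.005,True)"
```

```text
t 9.35 deck mm [-2.5 79.9  6.5] w 0.029009890801993888 f 45.084752440452576 F [-1.  -0.1 -1.5] j [ 0.01  0.34 -0.74 -0.   -0.19 -2.81]
to target cm [ 0.07 -0.02 -0.13] turn deg [ 0.11 -0.05 -0.18]
```

Call:
jog_arm(moves=[[[0.07,-0.03,-0.13,0,0,0,2.5],[0,0,0,0,0,0,2.5],[0,0,0,0,0,0,4.0],[0,0,0,0,0,0,6.0],[0,0,0,0,0,0,6.0],[0,0,0,0,0,0,6.0],[0,0,0,0,0,0,6.0]]])

```text
time_s: 9.93
eef_pos: [0.6125, 0.016, 0.0786]
orientation: [[0.806, -0.367, 0.465], [-0.317, -0.93, -0.185], [0.5, 0.002, -0.866]]
contact_force: [-0.2, 0.3, 0.2]
gripper_width: 0.0601
gripper_force: 0.0
```

Call:
jog_arm(moves=[[[-0.23,0.09,0.43,0,0,0,6],[-0.7,0.28,1.3,0,0,0,6],[-0.93,0.37,1.73,0,0,0,6],[-0.93,0.37,1.73,0,0,0,6],[-0.93,0.37,1.73,0,0,0,6],[-0.93,0.37,1.73,0,0,0,6],[-3,0,1.5,0,0,0,6],[-3,0,1.5,0,0,0,6],[-3,0,1.0,0,0,0,6],[0,0,0,0,0,0,6]]])

```text
time_s: 10.77
eef_pos: [0.4717, 0.0348, 0.206]
orientation: [[0.806, -0.366, 0.465], [-0.316, -0.931, -0.185], [0.5, 0.002, -0.866]]
contact_force: [0.8, 0.5, 0.5]
gripper_width: 0.06
gripper_force: 0.0
```

```bash
python3 -c "
from h import *
rep(flip=True)
b,d=look('scene');a,e=look('top')
cv2.imwrite('pics/c5.png',cv2.resize(np.hstack([a[120:280,220:420],b[170:330,180:380]]),None,fx=2,fy=2)[:,:,::-1])
for n,d in(('scene',d),('top',e)):
  w,q=np.meshgrid(range(560),range(420));A=(world(n,np.c_[w.ravel(),q.ravel()],d.ravel())-O)@D*1e3
  for y in(-80,0,80):
    t=A[(A[:,2]>24)&(A[:,2]<40)&(abs(A[:,1]-y)<20)&(abs(A[:,0])<60)]
    s=[np.median(t[(abs(t[:,0]-x)<6),2]).round(1) for x in(-30,0,30)]
    print(n,y,len(t),'x',np.percentile(t[:,0],[2,98]).round(1),'y',np.percentile(t[:,1],[5,95]).round(1),'z along',s)
"
```

```text
t 10.7667 deck mm [-57.7  45.4 184.5] w 0.059959167561898626 f 0.0 F [0.7 0.8 0.2] j [ 0.07 -0.11 -0.84  0.36 -0.22 -2.75]
to target cm [ 14.16  -1.91 -13.08] turn deg [ 0.11 -0.02 -0.23]
scene -80 394 x [-44.1  40.5] y [-92.4 -66.1] z along [np.float64(26.9), np.float64(27.0), np.float64(26.8)]
scene 0 426 x [-44.4  40.4] y [-13.   13.7] z along [np.float64(26.9), np.float64(26.9), np.float64(27.1)]
scene 80 455 x [-43.1  42.4] y [67.4 94. ] z along [np.float64(27.1), np.float64(27.0), np.float64(27.2)]
top -80 1072 x [-47.8  40. ] y [-92.9 -65.2] z along [np.float64(32.0), np.float64(31.7), np.float64(31.6)]
top 0 1032 x [-47.8  39.5] y [-13.   14.1] z along [np.float64(32.1), np.float64(32.0), np.float64(31.8)]
top 80 1020 x [-47.1  41.7] y [67.2 94.1] z along [np.float64(32.0), np.float64(32.0), np.float64(31.9)]
```

View pics/c5.png

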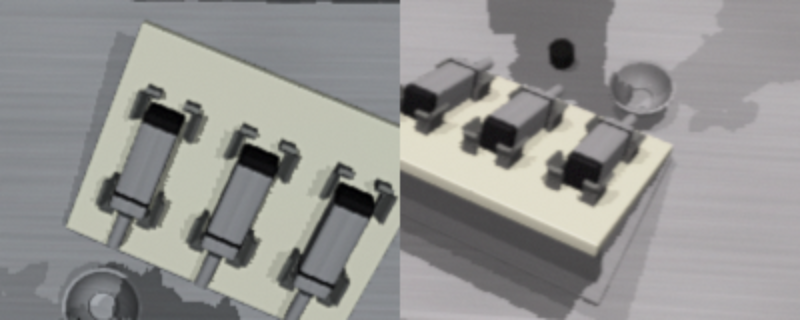

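All three probes now point down the slope. The turned logger, with its cap at (165,118) and (585,168), lies flat at the same height as the other two and inside its guides.

```bash
python3 -c "
from h import *
print(manip.sign_off())"
```

```text
the job is handed in; nothing more can be done
None
```

The wrong-way-round logger (slot2, y = +80 mm) is back in its slot, probe down the slope and lying flat at the same height as the other two, which were left where they were; the gripper is clear and the job was handed in at about 11 s.

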